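# Clip down the lid of the storage box

### The arm

A 7-joint arm with a two-finger parallel gripper is mounted at the origin on the work surface; the furniture and walls round the work are solid. World frame = base frame: x ahead of the robot, y to its left, z up, the work surface at z = 0. Lengths are in m, angles in rad, forces in N, time in s.
With the tool pointing down it reaches from about 0.4 to 0.85 m from the base axis. Payload 6.9 kg.
Tool frame: the origin (TCP) lies midway between the tips of the shut fingers; the grasp point (between the pads) lies 19 mm behind it; z points along the fingers, x is the direction in which the jaws open and shut, and the axes are right-handed (so a half turn about z gives the same grasp; the last joint's range is limited). The gripper opens to 85 mm and grips with 20 to 120 N. Pads are 22 mm wide; open, the fingers measure 114 mm over their backs; the gripper's body (76 mm by 85 mm) begins 54 mm behind the grasp point. The pads swing forward as they close: fully open they stand 13 mm farther back than shut.
Start: joints at [-1.143, 0.507, -0.238, 1.5, 0.126, 1.149, -0.155], TCP at [0.198, 0.593, 0.231] pointing down, gripper open.
Joint ranges: [-3.08, 3.08], [-0.24, 2.05], [-1.43, 1.35], [0, 2.5], [-1.52, 4.66], [0.17, 1.96], [-2.89, 2.89]. Speed limits (rad/s): [2.39, 2.39, 3.14, 3.14, 3.14, 3.14, 3.14].

### API

Orientations are given as a unit quaternion [x, y, z, w].
In Python, from plant import env gives the robot as it stands. The module is installed in compiled form; this text tells all that it offers.
- The arm moves only by the tool apply_moves, never from a script. Its argument "series" is a list of rows, each a list of 3 entries, a list of its own where there are three numbers: the shift along the tool's x, y, z in cm, then the turn, a rotation vector about the tool's x, y, z in degrees, then the opening, from -1 (shut) to 1 (fully open). In form: [[[x, y, z], [ax, ay, az], grip], ...]. A call has 1 to 20 rows; each row shifts and turns the commanded pose from where the row before left it, along the tool's axes as they then stand; what a row does not reach is not made up. A row lasts 1/8 s, in which the tool goes at most 62.5 mm and 10.7 degrees, less where a joint would pass 70% of its speed; a pose out of reach is approached as far as the arm can. A call with a gripper value outside its range is refused whole. The fingers move at their own pace and stop on an object; "newtons" is the grip in N (left out, the last holds). Time passes only in rows, so rows that do not move let the fingers close. It gives the time, the measured TCP pose, the force and the opening at its end, in the units of the state.
- env.sense(): the state, without advancing time (a new reading comes with each control period).
- env.grab_frame(name): name is "scene" or "side" or "wrist"; returns the picture (400x640x3 uint8, red, green, blue); there is no depth.
- env.camera_params(name): a dict with "mtx" (3x3 intrinsics, pixels), "rvec" (rotation vector, rad) and "tvec" (3), from world to camera coordinates, as OpenCV has them; the wrist camera has in their place "T_tool_cam" (4x4, takes a point from camera to tool coordinates, whose origin is the TCP and whose axes are the tool frame's). Camera axes: x right, y down, z forward; pixel columns grow to the right and rows downward; lengths in m; the calibration is good to about 2 mm. A picture is of the moment at which its call begins: read the wrist's pose just before it. camera_params takes no time and is no camera call.
- env.sign_off(): hands the job in, once; it reports no verdict.
The state is a dict: "time_s": time; "joint_pos": joint angles; "dq": joint speeds; "effort": joint torques, N m; "tcp_pos": TCP position; "orientation": TCP orientation; "force": force on the tool from outside, world axes, zero at the start; "wrist_torque": the same for the moment, N m; "opening": opening from 0.0 (shut) to 1.0 (fully open).
Only numpy, scipy, OpenCV 4.12 (cv2) and the standard library are available. Lean on these libraries where they do the work, as an engineer would, in place of code of your own. Each camera call takes 0.05 s, during which the arm holds its last target.

### The job

The grey storage box has its lid on, but its four steel clips still stand open. Snap all four down over the rim so that they stay shut, working in opposite-corner order: shut one clip, then the one diagonally opposite it, and only then the other two. Leave the box standing upright on the worktop.

Things in the scene. Friction and masses are not known exactly. Their poses are not given: they have to be found in the camera images.
- clip_near_left_pad (a point): Near left clip of the grey lidded box (146 x 206 x 90 mm, 3 kg, loose; two clips near the ends of each long side; turned 45 deg clockwise to 6 deg anticlockwise from long side square to the robot). Point on the ribbed upper face of the clip; its diagonal partner is far right. All clips are alike: steel flap 50 mm long, 32 wide, 4 thick, hinged at its inner end on the lid, swinging only up and down.
- clip_near_right_pad (a point): Same point on the near right clip; its diagonal partner is far left. At every clip the point's axes turn with the flap: x runs along it from hinge to outer end, z out of its upper face (straight up when shut). The hinge axis lies at x = -38 mm, z = -4 mm from the point, at height 92 mm, parallel to the box's long sides; lid top at 90 mm. Height of the point: 96 mm shut, about 118 mm open.
- clip_far_left_pad (a point): Same point on the far left clip; its diagonal partner is near right. Every clip when open slopes 0.65 rad (37 deg) up and outward from its hinge, its outer end about 30 mm above the lid. Shut, it lies level and the 22 mm deep down-turned lip at its outer end hangs outside the box's rim (rim at height 74 to 80 mm). A cabinet hangs on the wall at the right, from about 0.5 m up.
- clip_far_right_pad (a point): Same point on the far right clip; its diagonal partner is near left. Every hinge is over-centre: pressed down near its outer end the flap resists with about 4 N at first, less further down; within about 0.25 rad (14 deg) of level it snaps shut by itself and stays; let go above that it springs open again.

How it is judged:
On the way:
1. Two diagonally opposite clips are shut while the other two still stand open (((height (world z) of clip_near_left_pad between 0.09 and 0.102 m and height (world z) of clip_far_right_pad between 0.09 and 0.102 m and height (world z) of each of clip_near_right_pad, clip_far_left_pad above 0.11 m) or (height (world z) of clip_near_right_pad between 0.09 and 0.102 m and height (world z) of clip_far_left_pad between 0.09 and 0.102 m and height (world z) of each of clip_near_left_pad, clip_far_right_pad above 0.11 m))), for 0.2 s.
At the end, for the whole second after the job is handed in: All four clips are shut: the point on each clip is at z = 96 mm within 6 mm, the box standing upright on the worktop (height (world z) of clip_near_left_pad between 0.09 and 0.102 m and height (world z) of clip_near_right_pad between 0.09 and 0.102 m and height (world z) of clip_far_left_pad between 0.09 and 0.102 m and height (world z) of clip_far_right_pad between 0.09 and 0.102 m); the robot touches nothing.
It also fails if it takes over 54 s, if anything falls off the work surface, if the arm or the gripper's body presses on something with over 40 N, if the wrist force passes 120 N, or if a joint passes its speed limit or range.

## Working session

There is one attempt and no reset: what is moved stays moved. The work goes in short steps, Python scripts to look and compute and a tool call to move; the robot and the scene stay as the last step left them, time stands still between calls to the robot, and variables do not carry over. Pictures are saved under pics/ and viewed, and the job is handed in when it is done.

Besides the shell and the picture viewer there is one more tool, called after "Request:" as a command line: name --argument value ..., lists and objects as JSON in quotes. apply_moves: Moves the arm, as the interface text tells. Its arguments: {"type":"object","properties":{"series":{"type":"array","items":{"type":"array"}},"newtons":{"type":"number"}},"required":["series"]}

```bash
mkdir -p pics; python3 - <<'E'
from plant import env
import cv2,json
s=env.sense();print(s)
for n in("scene","side","wrist"):
    im=env.grab_frame(n);cv2.imwrite(f"pics/{n}0.png",im[:,:,::-1]);print(n,env.camera_params(n))
E
```

```text
{'time_s': 0.0, 'joint_pos': array([-1.14346668,  0.50836297, -0.23752923,  1.501102  ,  0.12570682,
        1.14888829, -0.15480625]), 'dq': array([0.00091394, 0.00129844, 0.00052517, 0.00015644, 0.00081217,
       0.00035395, 0.0008672 ]), 'effort': array([-3.21483803e-04, -6.20592427e+01, -2.18664721e+00, -2.49639416e+01,
        1.27135651e-02,  1.18541921e-02, -4.45741875e-05]), 'tcp_pos': array([0.19760929, 0.59242873, 0.23042485]), 'orientation': array([ 8.11260839e-01,  5.84683733e-01, -7.09155548e-04,  5.29652374e-04]), 'force': array([ 0.35430843,  0.10322039, -0.11463563]), 'wrist_torque': array([0.00884075, 0.01461803, 0.01089553]), 'opening': 1.0009470287824764}
scene {'mtx': array([[462.57658046,   0.        , 311.09696088],
       [  0.        , 462.57658046, 201.25791204],
       [  0.        ,   0.        ,   1.        ]]), 'rvec': array([ 0.99817712,  2.22955085, -1.25411393]), 'tvec': array([ 0.30938484, -0.10618546,  1.56783133])}
side {'mtx': array([[457.54658348,   0.        , 323.13581102],
       [  0.        , 457.54658348, 196.0349955 ],
       [  0.        ,   0.        ,   1.        ]]), 'rvec': array([ 2.11654723, -0.22474873,  0.15108847]), 'tvec': array([-0.485802  ,  0.20287505,  0.95188689])}
wrist {'mtx': array([[278.05897158,   0.        , 312.297408  ],
       [  0.        , 278.05897158, 199.79483201],
       [  0.        ,   0.        ,   1.        ]]), 'T_tool_cam': array([[ 9.99999546e-01, -6.42458290e-04,  7.03739880e-04,
        -1.39555470e-04],
       [ 3.78955696e-04,  9.45747102e-01,  3.24903487e-01,
        -8.35507299e-02],
       [-8.74296891e-04, -3.24903073e-01,  9.45746916e-01,
        -1.42574703e-01],
       [ 0.00000000e+00,  0.00000000e+00,  0.00000000e+00,
         1.00000000e+00]])}
```

View pics/scene0.png

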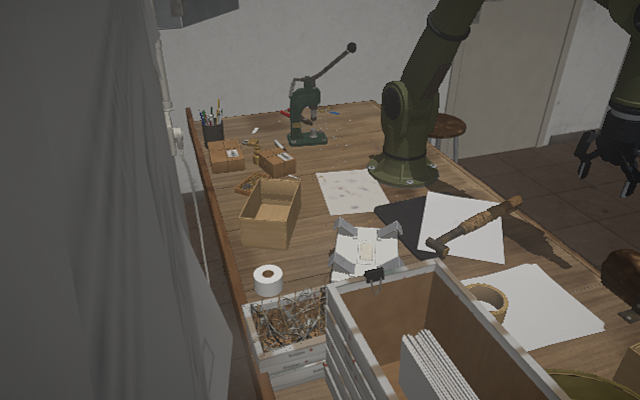

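View pics/side0.png

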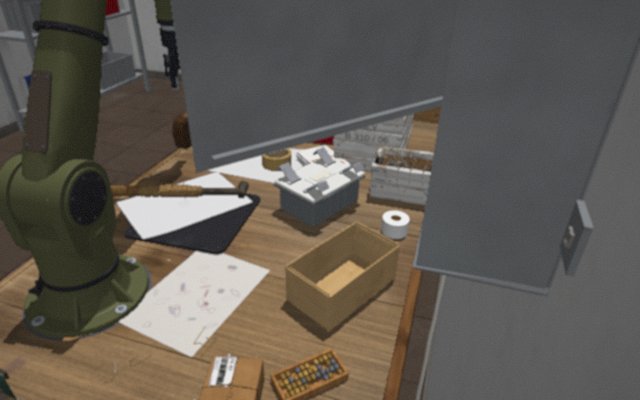

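View pics/wrist0.png

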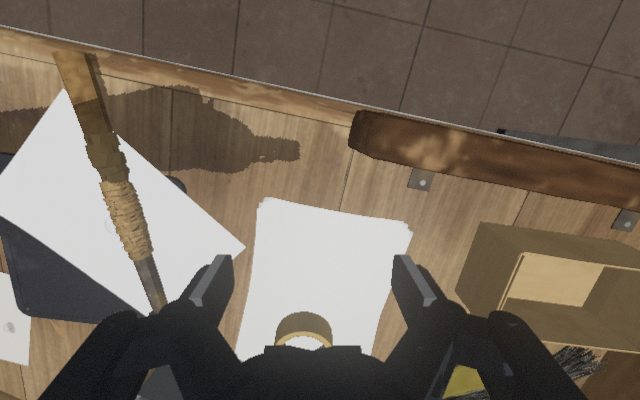

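The scene view has the box at about (367,248), partly hidden by a crate. In the side view it is at about (320,185). I'll enlarge both.

```bash
python3 - <<'E'
import cv2
a=cv2.imread("pics/scene0.png")[205:295,315:425];cv2.imwrite("pics/sc.png",cv2.resize(a,None,fx=7,fy=6.6,interpolation=cv2.INTER_CUBIC)) if 0 else cv2.imwrite("pics/sc.png",cv2.resize(a,None,fx=6,fy=6,interpolation=cv2.INTER_CUBIC))
a=cv2.imread("pics/side0.png")[135:235,265:375];cv2.imwrite("pics/sd.png",cv2.resize(a,None,fx=6,fy=6,interpolation=cv2.INTER_CUBIC))
E
```

```text
(no output)
```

View pics/sc.png

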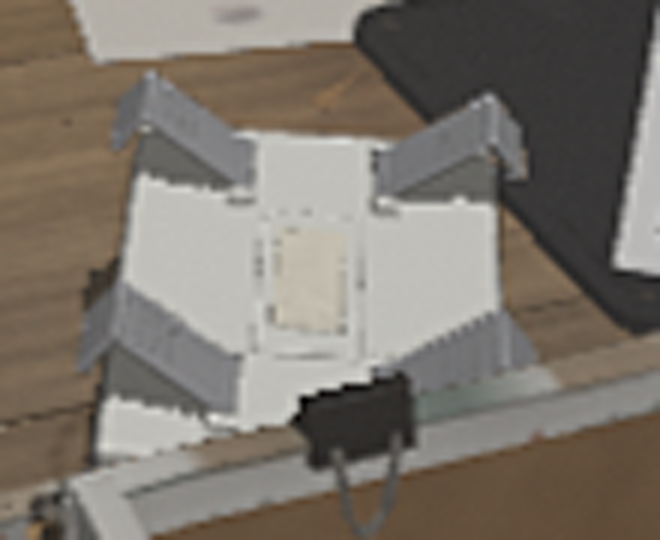

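View pics/sd.png

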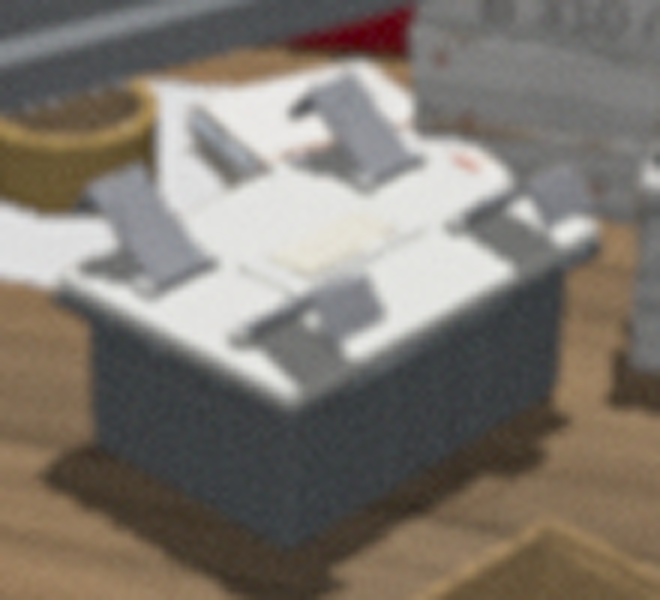

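```bash
cat > h.py <<'E'
import numpy as np,cv2
from plant import env
def ray(n,uv):
    p=env.camera_params(n);R=cv2.Rodrigues(p['rvec'])[0]
    d=R.T@np.linalg.inv(p['mtx'])@np.array([*uv,1.]);return -R.T@p['tvec'],d
def atz(n,uv,z):
    c,d=ray(n,uv);return c+d*(z-c[2])/d[2]
def proj(n,P):
    p=env.camera_params(n);return cv2.projectPoints(np.array(P,float).reshape(-1,3),p['rvec'],p['tvec'],p['mtx'],None)[0][:,0]
E
python3 - <<'E'
from h import *
for q,z in [((295,392),.09),((62,275),.09),((598,230),.09),((288,545),0)]:
    print('side',q,atz('side',(q[0]/6+265,q[1]/6+135),z).round(4))
for q in [(258,130),(360,135),(120,240),(135,175),(95,455),(498,205),(500,300)]:
    print('scene',q,atz('scene',(q[0]/6+315,q[1]/6+205),.09).round(4))
E
```

```text
side (295, 392) [0.5027 0.1267 0.09  ]
side (62, 275) [0.4233 0.2385 0.09  ]
side (598, 230) [0.6634 0.2336 0.09  ]
side (288, 545) [0.5046 0.1468 0.    ]
scene (258, 130) [0.4776 0.1673 0.09  ]
scene (360, 135) [0.4532 0.2003 0.09  ]
scene (120, 240) [0.5717 0.1725 0.09  ]
scene (135, 175) [0.5348 0.1498 0.09  ]
scene (95, 455) [0.6724 0.2442 0.09  ]
scene (498, 205) [0.457  0.2681 0.09  ]
scene (500, 300) [0.507  0.3013 0.09  ]
```

```bash
python3 - <<'E'
from h import *
from scipy.spatial.transform import Rotation as R
s=env.sense();M=R.from_quat(s['orientation']).as_matrix();print(M.round(3))
print(M.T@(np.array([.5,.2,.33])-s['tcp_pos']))
# crate height triangulate: top corner scene (435,262)
for z in(.1,.2,.3):print(z,atz('scene',(436,261),z).round(3),atz('scene',(328,286),z).round(3), proj('side',[atz('scene',(436,261),z),atz('scene',(328,286),z)]).round(0).tolist())
E
```

```text
[[ 0.316  0.949 -0.   ]
 [ 0.949 -0.316 -0.001]
 [-0.001  0.    -1.   ]]
[-0.27690939  0.41101728 -0.09899746]
0.1 [0.483 0.379 0.1  ] [0.697 0.257 0.1  ] [[289.0, 152.0], [374.0, 165.0]]
0.2 [0.603 0.431 0.2  ] [0.783 0.328 0.2  ] [[327.0, 109.0], [398.0, 119.0]]
0.3 [0.723 0.483 0.3  ] [0.869 0.399 0.3  ] [[364.0, 68.0], [422.0, 74.0]]
```

Request:
apply_moves --series '[[[-3.1,4.5,-1.1],[0,0,0],-1],[[-3.1,4.5,-1.1],[0,0,0],-1],[[-3.1,4.5,-1.1],[0,0,0],-1],[[-3.1,4.5,-1.1],[0,0,0],-1],[[-3.1,4.5,-1.1],[0,0,0],-1],[[-3.1,4.5,-1.1],[0,0,0],-1],[[-3.1,4.5,-1.1],[0,0,0],-1],[[-3.1,4.5,-1.1],[0,0,0],-1],[[-3.0,4.5,-1.1],[0,0,0],-1],[[0,0,0],[0,0,0],-1],[[0,0,0],[0,0,0],-1]]' --newtons 60

```text
time_s: 1.52
tcp_pos: [0.4935, 0.2015, 0.3299]
orientation: [0.811, 0.585, -0.0, -0.0]
force: [-0.2, 1.4, -0.6]
opening: -0.001
```

```bash
python3 - <<'E'
from h import *
import pickle
s=env.sense();print(s);im=env.grab_frame('wrist');cv2.imwrite("pics/w1.png",im[:,:,::-1]);pickle.dump(s,open('s1.pkl','wb'))
E
```

```text
{'time_s': 1.525, 'joint_pos': array([-0.35967782,  0.29283907, -0.10222819,  1.5651511 ,  0.02992296,
        1.28598961,  0.78295107]), 'dq': array([-0.02445886, -0.00284479, -0.01832955,  0.00709936, -0.00067334,
       -0.00089186,  0.00057586]), 'effort': array([ 1.66122146e+00, -4.87319005e+01,  8.33927393e-01, -2.67831427e+01,
        2.20357566e-01,  6.71082802e-03,  4.35831340e-02]), 'tcp_pos': array([0.49349454, 0.2014641 , 0.32989198]), 'orientation': array([ 8.11265042e-01,  5.84678308e-01, -3.43551473e-04, -4.36161136e-04]), 'force': array([-0.24287606,  1.36333696, -0.63639978]), 'wrist_torque': array([-0.00521691, -0.00014891,  0.00104136]), 'opening': -0.0006227729722688126}
```

View pics/w1.png

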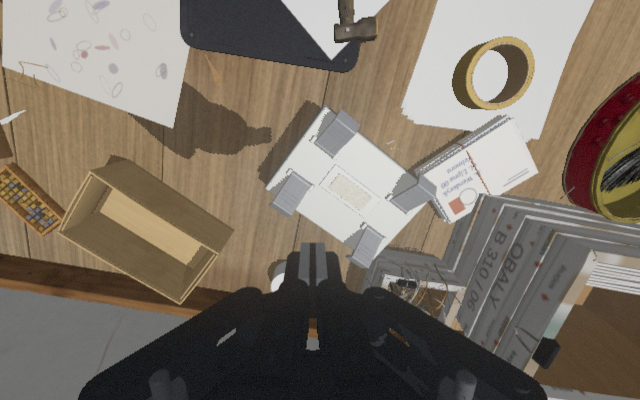

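The wrist view shows the box centred near (350,190) with four open clips. The tall crate is at lower right, starting at about (460,200). I'll enlarge the box area.

```bash
python3 - <<'E'
import cv2
a=cv2.imread("pics/w1.png")[95:275,255:450];cv2.imwrite("pics/w1c.png",cv2.resize(a,None,fx=4,fy=3.3333 if 0 else 4,interpolation=cv2.INTER_CUBIC)[:600] if 0 else cv2.resize(a,None,fx=3.3,fy=3.3,interpolation=cv2.INTER_CUBIC))
E
```

```text
(no output)
```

View pics/w1c.png

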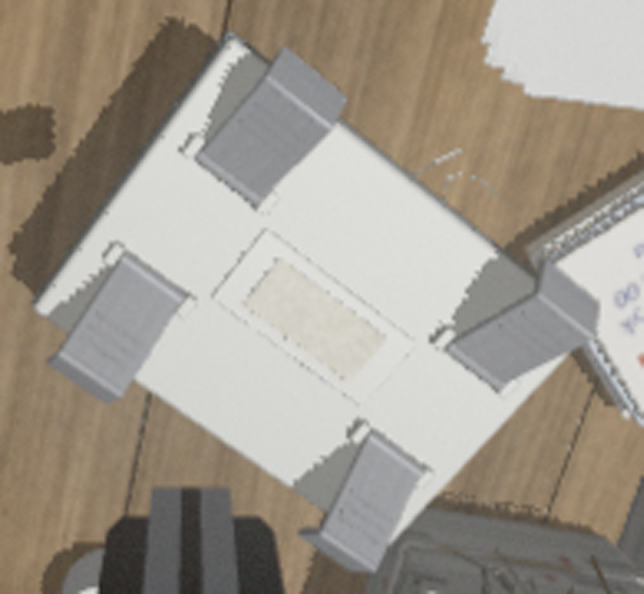

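```bash
cat >> h.py <<'E'
from scipy.spatial.transform import Rotation as Ro
def watz(s,uv,z):
    p=env.camera_params('wrist');T=p['T_tool_cam'];M=Ro.from_quat(s['orientation']).as_matrix()
    c=M@T[:3,3]+s['tcp_pos'];d=M@T[:3,:3]@np.linalg.inv(p['mtx'])@np.array([*uv,1.]);return c+d*(z-c[2])/d[2]
E
python3 - <<'E'
from h import *
import pickle
s=pickle.load(open('s1.pkl','rb'))
f=lambda q,z:watz(s,(q[0]/3.3+255,q[1]/3.3+95),z)[:2]
A=f((230,38),.09);B=f((40,308),.09);print('A',A,'B',B,np.linalg.norm(A-B),(A-B))
H=[]
for n,a,b in [('1top',(197,152),(262,210)),('2left',(122,252),(192,297)),('3right',(445,347),(503,390)),('4bot',(368,430),(430,470))]:
    a,b=f(a,.094),f(b,.094);H.append((a+b)/2);print(n,a,b,H[-1],np.linalg.norm(a-b),np.degrees(np.arctan2(*(b-a)[::-1])))
H=np.array(H);c=H.mean(0)
print('c',c,H[2]-H[0],H[3]-H[1],H[0]-H[1],H[2]-H[3],[np.degrees(np.arctan2(*(v[::-1]))) for v in (H[2]-H[0],H[3]-H[1],H[0]-H[1],H[2]-H[3])])
q=((f((262,180),.09)))
for l,v in (('A',A),('B',B)):print(l,v-c)
# outer end crease corners, z~.122
for n,a,b in [('1',(283,50),(345,100)),('2',(52,360),(112,402)),('3',(545,262),(600,335)),('4',(315,530),(375,570))]:
    print(n,(f(a,.122)+f(b,.122))/2)
# label centre
print('label',f((313,318),.09))
E
```

```text
A [0.42178893 0.24261389] B [0.50165109 0.13061455] 0.13755658398300566 [-0.07986215  0.11199933]
1top [0.45935307 0.21641265] [0.49042753 0.23455118] [0.4748903  0.22548191] 0.03598093940207708 30.272620132858357
2left [0.48877025 0.17340351] [0.51678818 0.19516136] [0.50277922 0.18428243] 0.0354740491324077 37.83179511397766
3right [0.57326146 0.2927205 ] [0.60112108 0.31246563] [0.58719127 0.30259307] 0.034147162449000804 35.3265926851749
4bot [0.60088728 0.25070099] [0.62921317 0.27247312] [0.61505022 0.26158705] 0.03572648124764305 37.54695008350473
c [0.54497775 0.24348612] [0.11230097 0.07711115] [0.112271   0.07730462] [-0.02788892  0.04119948] [-0.02785895  0.04100601] [np.float64(34.47533225241245), np.float64(34.54950115243878), np.float64(124.095012689347), np.float64(124.19167515351641)]
A [-0.12318882 -0.00087223]
B [-0.04332667 -0.11287156]
1 [0.44328912 0.2667665 ]
2 [0.52889998 0.14368875]
3 [0.55790477 0.34072806]
4 [0.63945976 0.22484389]
label [0.5436178  0.24187472]
```

```bash
python3 - <<'E'
from h import *
import pickle
s=pickle.load(open('s1.pkl','rb'))
for uv in [(480,197),(565,235),(375,250),(470,330)]:
    print(uv,[watz(s,uv,z).round(3)[:2].tolist() for z in(0,.1,.15,.2,.3)])
c=np.array([.5445,.243]);u=np.array([.8256,.5643]);w=np.array([-.5643,.8256])
tip=[[*(c+i*.068*u+j*.065*w),.122] for i in(-1,1) for j in(1,-1)]
print(proj('scene',tip).round(0).tolist(),proj('side',tip).round(0).tolist())
E
python3 - <<'E'
import cv2
a=cv2.imread("pics/w1.png")[170:400,340:640];cv2.imwrite("pics/w1d.png",cv2.resize(a,None,fx=2.5,fy=2.5))
E
```

```text
(480, 197) [[0.658, 0.463], [0.606, 0.414], [0.581, 0.389], [0.555, 0.364], [0.503, 0.314]]
(565, 235) [[0.785, 0.605], [0.706, 0.525], [0.667, 0.485], [0.628, 0.445], [0.55, 0.366]]
(375, 250) [[0.702, 0.259], [0.641, 0.252], [0.611, 0.249], [0.58, 0.246], [0.52, 0.239]]
(470, 330) [[0.954, 0.404], [0.84, 0.366], [0.783, 0.348], [0.726, 0.329], [0.612, 0.292]]
[[397.0, 225.0], [341.0, 221.0], [399.0, 262.0], [336.0, 257.0]] [[285.0, 165.0], [321.0, 183.0], [321.0, 149.0], [357.0, 165.0]]
```

View pics/w1d.png

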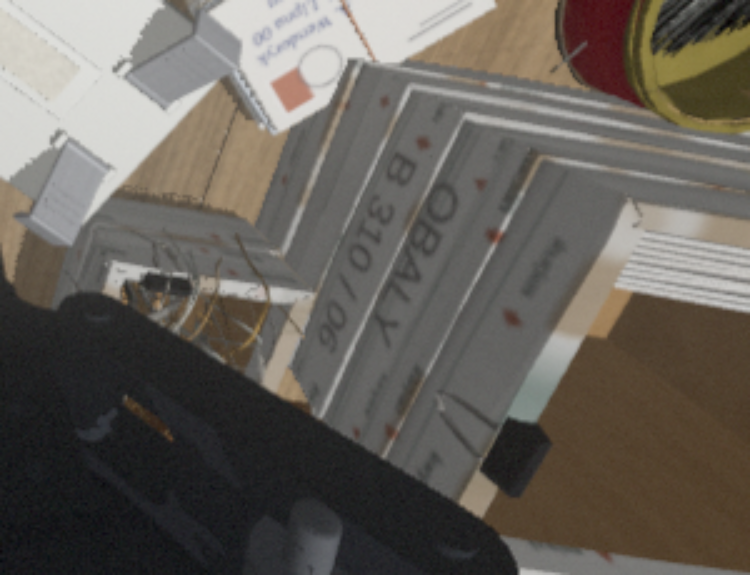

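```bash
python3 - <<'E'
from h import *
b=atz('side',(372,196),0);print(b,[ (z,proj('side',[[b[0],b[1],z]]).round(0).tolist()) for z in(.05,.1,.15)])
b=atz('side',(433,205),0);print(b)
E
python3 - <<'E'
import cv2
a=cv2.imread("pics/side0.png")[90:240,330:450];cv2.imwrite("pics/sd2.png",cv2.resize(a,None,fx=4,fy=4))
E
```

```text
[0.69871797 0.25710762 0.        ] [(0.05, [[373.0, 181.0]]), (0.1, [[375.0, 165.0]]), (0.15, [[376.0, 148.0]])]
[0.85067855 0.17933068 0.        ]
```

View pics/sd2.png

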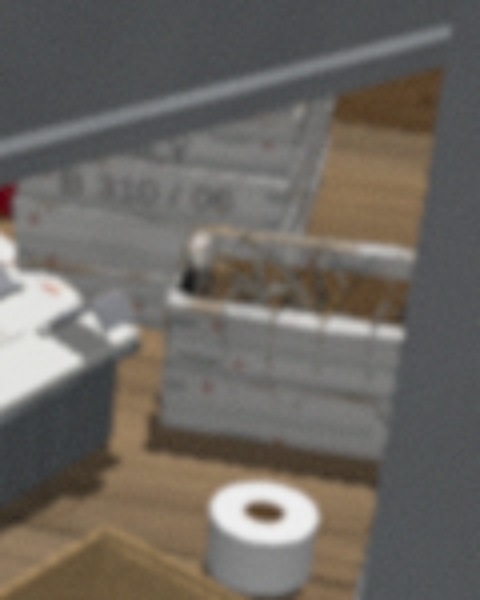

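Request:
apply_moves --series '[[[1.3,-1.8,5],[0,0,0],-1],[[1.3,-1.8,5],[0,0,0],-1],[[1.2,-1.8,5],[0,0,0],-1],[[0,0,3.5],[0,0,0],-1],[[0,0,0],[0,0,0],-1],[[0,0,0],[0,0,0],-1]]'

```text
time_s: 2.33
tcp_pos: [0.4551, 0.2551, 0.1465]
orientation: [0.811, 0.585, 0.001, -0.0]
force: [0.3, 0.4, 1.5]
opening: 0.0
```

```bash
python3 - <<'E'
from h import *
s=env.sense();print(s['tcp_pos'],s['force'])
im=env.grab_frame('wrist');cv2.imwrite("pics/w2.png",im[:,:,::-1])
E
```

```text
[0.45506469 0.25512953 0.14648872] [0.32411338 0.4291949  1.49356074]
```

View pics/w2.png

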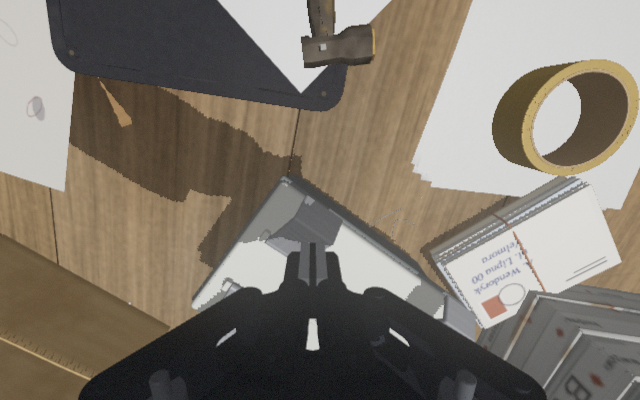

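Request:
apply_moves --series '[[[-0.1,0.2,1.5],[0,0,0],-1],[[0,0,1],[0,0,0],-1],[[0,0,0.8],[0,0,0],-1],[[0,0,0.8],[0,0,0],-1],[[0,0,0.7],[0,0,0],-1],[[0,0,0],[0,0,0],-1]]'

```text
time_s: 3.12
tcp_pos: [0.4561, 0.2522, 0.0966]
orientation: [0.811, 0.585, -0.001, 0.0]
force: [-0.7, -0.1, -0.4]
opening: 0.001
```

```bash
python3 - <<'E'
from h import *
s=env.sense();print(s['tcp_pos'],s['force'])
for n in('side','scene'):
    im=env.grab_frame(n);x,y=(265,135) if n=='side' else (315,205);cv2.imwrite(f"pics/{n}2.png",cv2.resize(im[y:y+100,x:x+110,::-1],None,fx=5,fy=5))
E
```

```text
[0.4560721  0.25223878 0.09663515] [-0.73040771 -0.05220706 -0.43363047]
```

View pics/side2.png

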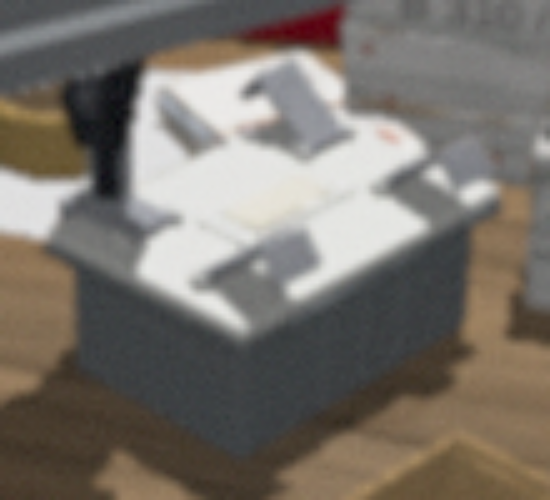

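View pics/scene2.png

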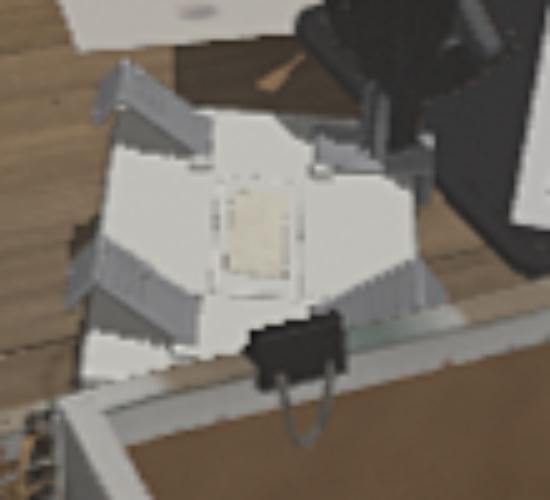

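Clip 1 (nearest the robot) is level, and the other three still stand open. The box has not moved. Next is its diagonal partner.

Request:
apply_moves --series '[[[0,0,-5.5],[0,0,0],-1],[[1.0,4.4,-0.5],[0,0,0],-1],[[0.9,4.4,0],[0,0,0],-1],[[0.9,4.4,0],[0,0,0],-1],[[1.0,4.3,0.5],[0,0,0],-1],[[0,0,0.5],[0,0,0],-1],[[0,0,0],[0,0,0],-1]]'

```text
time_s: 4.1
tcp_pos: [0.6332, 0.2334, 0.1464]
orientation: [0.811, 0.585, -0.001, -0.001]
force: [-0.8, 0.4, -0.4]
opening: -0.002
```

```bash
python3 - <<'E'
from h import *
s=env.sense();print(s['tcp_pos'],s['force'])
im=env.grab_frame('scene');cv2.imwrite("pics/w3.png",cv2.resize(im[205:305,315:425,::-1],None,fx=5,fy=5))
E
```

```text
[0.6332279  0.23336641 0.14640498] [-0.84412455  0.39169884 -0.41668204]
```

View pics/w3.png

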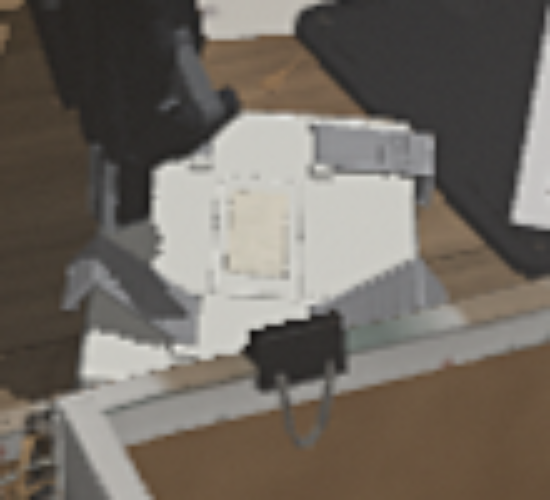

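Clip 1 stays shut, and the fingers hover over the diagonal clip.

Request:
apply_moves --series '[[[0,0,1.5],[0,0,0],-1],[[0,0,1.1],[0,0,0],-1],[[0,0,0.8],[0,0,0],-1],[[0,0,0.8],[0,0,0],-1],[[0,0,0.7],[0,0,0],-1],[[0,0,0],[0,0,0],-1],[[0,0,-3],[0,0,0],-1],[[0,0,-3],[0,0,0],-1],[[0,0,0],[0,0,0],-1]]'

```text
time_s: 5.28
tcp_pos: [0.6354, 0.2341, 0.1604]
orientation: [0.811, 0.585, 0.002, 0.0]
force: [-0.9, -0.3, -0.4]
opening: -0.003
```

```bash
python3 - <<'E'
from h import *
s=env.sense();print(s['tcp_pos'],s['force'])
for n in('side','scene'):
    im=env.grab_frame(n);x,y=(265,135) if n=='side' else (315,205);cv2.imwrite(f"pics/{n}4.png",cv2.resize(im[y:y+100,x:x+110,::-1],None,fx=5,fy=5))
E
```

```text
[0.63537861 0.23407465 0.16037594] [-0.88899371 -0.25272174 -0.38489909]
```

View pics/side4.png

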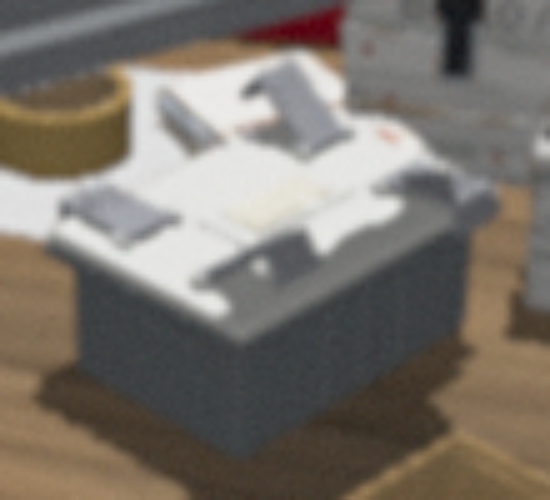

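View pics/scene4.png

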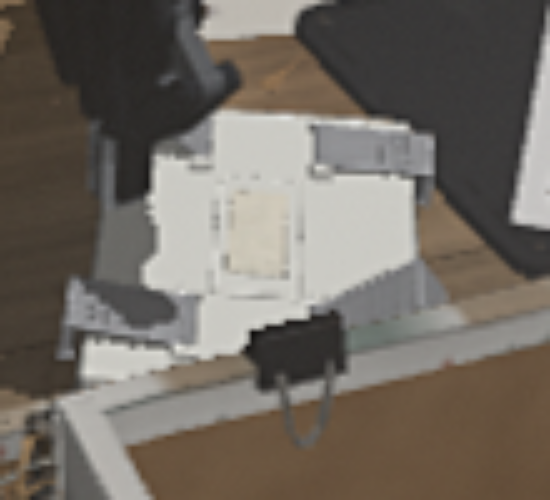

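Both clips of the first diagonal lie flat while the other two stand open, so the first condition is met. Now the right clip.

Request:
apply_moves --series '[[[2.3,-3.2,0],[0,0,0],-1],[[2.3,-3.2,0],[0,0,0],-1],[[2.4,-3.1,0.5],[0,0,0],-1],[[0,0,1],[0,0,0],-1],[[0,0,0],[0,0,0],-1],[[0,0,0],[0,0,0],-1]]'

```text
time_s: 6.12
tcp_pos: [0.5672, 0.3282, 0.1428]
orientation: [0.812, 0.584, -0.001, 0.0]
force: [-0.0, 0.0, -0.6]
opening: 0.001
```

```bash
python3 - <<'E'
from h import *
s=env.sense();print(s['tcp_pos'],s['force'])
im=env.grab_frame('scene');cv2.imwrite("pics/w5.png",cv2.resize(im[185:305,315:445,::-1],None,fx=5,fy=5))
E
```

```text
[0.56718535 0.32816503 0.14277386] [-0.00663023  0.03141911 -0.57244047]
```

View pics/w5.png

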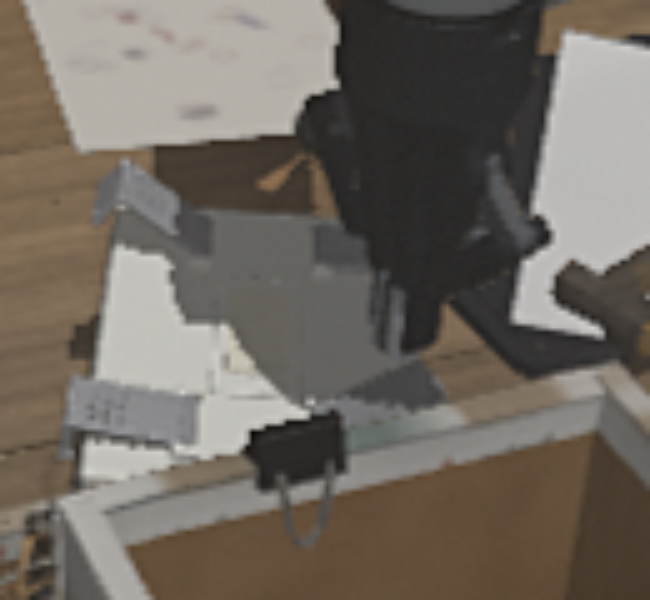

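Request:
apply_moves --series '[[[0.1,-0.1,1.2],[0,0,0],-1],[[0,0,1.0],[0,0,0],-1],[[0,0,0.8],[0,0,0],-1],[[0,0,0.8],[0,0,0],-1],[[0,0,0.8],[0,0,0],-1],[[0,0,0],[0,0,0],-1],[[0,0,-3],[0,0,0],-1],[[0,0,-3],[0,0,0],-1],[[0,0,0],[0,0,0],-1]]'

```text
time_s: 7.3
tcp_pos: [0.5671, 0.3315, 0.1595]
orientation: [0.811, 0.585, 0.002, 0.0]
force: [0.9, 0.6, -0.3]
opening: -0.004
```

```bash
python3 - <<'E'
from h import *
s=env.sense();print(s['tcp_pos'],s['force'])
im=env.grab_frame('side');cv2.imwrite("pics/side6.png",cv2.resize(im[135:235,265:375,::-1],None,fx=5,fy=5))
E
```

```text
[0.56705877 0.33145851 0.15953384] [ 0.88576192  0.61624353 -0.28699576]
```

View pics/side6.png

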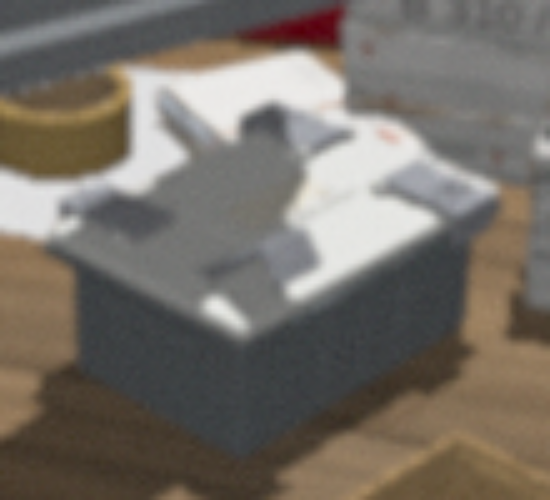

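Three clips are shut; the last one is the front clip at about (265,265) in the crop.

Request:
apply_moves --series '[[[-4.5,0.3,0],[0,0,0],-1],[[-4.5,0.3,0],[0,0,0],-1],[[-4.5,0.3,0],[0,0,0],-1],[[-4.6,0.3,0],[0,0,0],-1],[[0,0,1.2],[0,0,0],-1],[[0,0,0],[0,0,0],-1],[[0,0,0],[0,0,0],-1]]'

```text
time_s: 8.22
tcp_pos: [0.5198, 0.1569, 0.1448]
orientation: [0.811, 0.585, -0.0, -0.0]
force: [0.8, -0.0, 0.2]
opening: -0.001
```

```bash
python3 - <<'E'
from h import *
s=env.sense();print(s['tcp_pos'],s['force'])
im=env.grab_frame('side');cv2.imwrite("pics/side7.png",cv2.resize(im[135:235,265:375,::-1],None,fx=5,fy=5))
E
```

```text
[0.5198383  0.15692509 0.14482501] [ 0.7764366  -0.01652989  0.15056692]
```

View pics/side7.png

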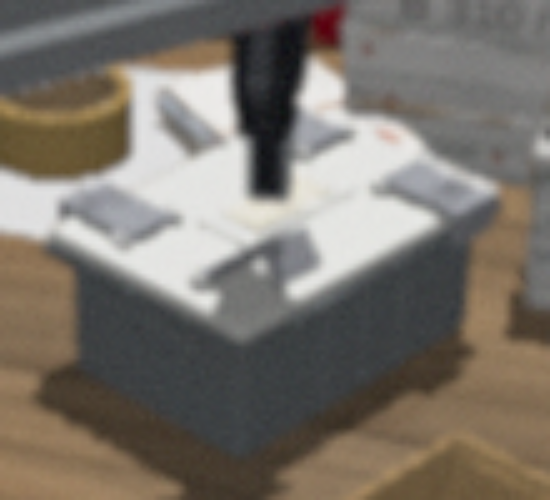

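Request:
apply_moves --series '[[[-0.1,0.2,1.4],[0,0,0],-1],[[0,0,1.0],[0,0,0],-1],[[0,0,0.8],[0,0,0],-1],[[0,0,0.8],[0,0,0],-1],[[0,0,0.8],[0,0,0],-1],[[0,0,0],[0,0,0],-1],[[0,0,-5],[0,0,0],-1],[[0,0,-5],[0,0,0],-1],[[0,-5,-3],[0,0,0],-1],[[0,-5,0],[0,0,0],-1],[[0,-5,0],[0,0,0],-1],[[0,0,0],[0,0,0],-1],[[0,0,0],[0,0,0],-1]]'

```text
time_s: 9.9
tcp_pos: [0.3796, 0.2014, 0.2275]
orientation: [0.811, 0.585, 0.0, 0.0]
force: [-0.0, 0.1, 0.5]
opening: -0.001
```

```bash
python3 - <<'E'
from h import *
s=env.sense();print(s['time_s'],s['tcp_pos'],s['force'])
for n in('side','scene'):
    im=env.grab_frame(n);x,y=(265,135) if n=='side' else (315,205);cv2.imwrite(f"pics/{n}8.png",cv2.resize(im[y:y+100,x:x+110,::-1],None,fx=5,fy=5))
E
```

```text
9.9 [0.37963112 0.2013852  0.22746359] [-0.04925666  0.08758283  0.48142834]
```

View pics/side8.png

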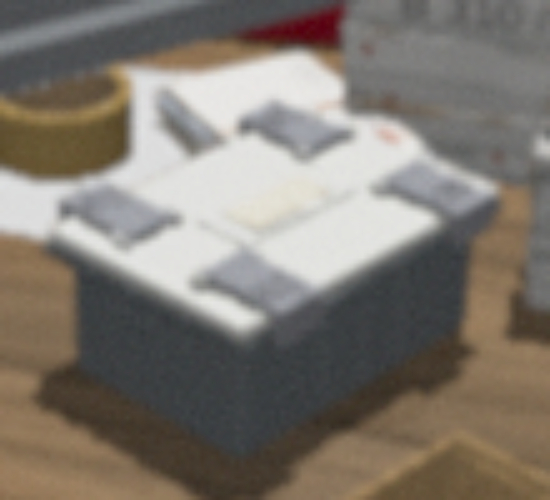

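View pics/scene8.png

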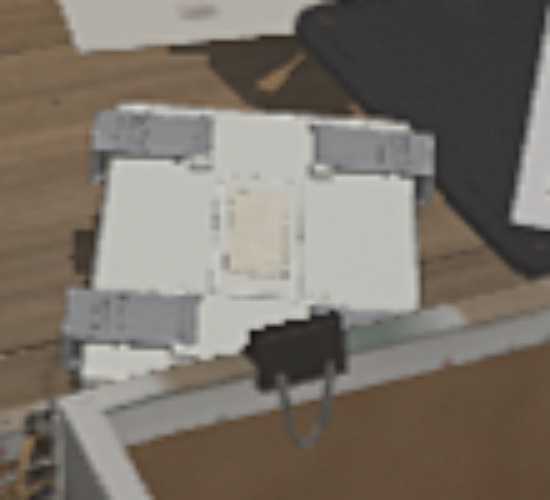

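All four clips lie flat, the box has not moved, and the arm is clear.

```bash
python3 -c "
from plant import env
print(env.sign_off(),env.sense()['time_s'])"
```

```text
the job is handed in; nothing more can be done
the job is handed in; nothing more can be done
```

All four clips are shut, and I handed the job in about 10 s into the 54 s allowed.

- **Order:** I pressed the clip nearest the robot first, then the one diagonally opposite. I then shut the other two. The pictures taken after the second clip showed that diagonal pair level and the other two still open.
- **Method:** The box pose came from one wrist picture and agreed with the scene and side views. Each clip was pressed straight down with the closed fingertips to about 97 mm.
- **Last checks:** The side view shows all four clips flat. In the scene view the far right clip is mostly hidden behind the crate. The box is upright and did not visibly move. The arm is clear at 0.227 m, and the wrist force reads about 0.5 N, so nothing is touching. No checks failed or disagreed.
- **Not measured:** I judged the clips shut from the pictures and did not measure the pad heights. I read the wrist force only at the end of each move, not during the presses.

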